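# Nest the saucepans with their handles fanned

## Robot

A 6-joint arm with a two-finger parallel gripper is mounted at the origin on a cart in front of the work surface, level with it; the furniture and walls round the work are solid. World frame = base frame: x ahead of the robot, y to its left, z up, the work surface at z = 0. Lengths are in mm, angles in degrees, forces in N, time in s.
With the tool pointing down it reaches from about 300 to 850 mm from the base axis. Payload 4.2 kg.
Tool frame: the origin (TCP) lies at the very end of the fingers, on their centre line; the grasp point (between the pads) lies 19 mm behind it; z points along the fingers, y is the line along which they close (so a half turn about z gives the same grasp; the last joint's range is limited). The gripper opens to 91 mm and grips with 3 to 60 N. Pads are 32 mm wide; open, the fingers measure 118 mm over their backs; the gripper's body (76 mm by 178 mm) begins 60 mm behind the grasp point.
Start: joints at [76.031, 18.312, 89.639, -0, 72.044, -1.146], TCP at [127.614, 560.676, 213.976] pointing down, gripper open.
Joint ranges: [-177.97, 177.97], [-48.28, 115.42], [12.27, 149.76], [-77.06, 257.06], [2.81, 150.46], [-146.56, 146.56]. Speed limits (degrees/s): [147.25, 147.25, 180, 180, 180, 180].

## Interface

Orientations are given as [roll, pitch, yaw] about the fixed x, y, z axes, in that order (R = Rz(yaw) Ry(pitch) Rx(roll)).
In Python, from workcell import * gives the robot as it stands.
- The arm moves only by the tool move_arm, never from a script. Its argument "motion" is a list of rows, each a list of 3 entries, a list of its own where there are three numbers: the finger opening in mm, from 0 to 91.2, then the shift along the world's x, y, z in units of 25 mm (1.0 is 25 mm), then the turn, a rotation vector about the world's x, y, z in units of 4 degrees (1.0 is 4 degrees). In form: [[grip, [x, y, z], [ax, ay, az]], ...]. A call has 1 to 20 rows; each row shifts and turns the commanded pose from where the row before left it; what a row does not reach is not made up. A row lasts 1/12 s, in which the tool goes at most 41.7 mm and 7.16 degrees, less where a joint would pass 70% of its speed; a pose out of reach is approached as far as the arm can. A call with a number of a shift or a turn outside -1 to 1 is refused whole. A call with a gripper value outside its range is refused whole. The fingers move at their own pace and stop on an object; "grip_force" is the grip in N (left out, the last holds). Time passes only in rows, so rows that do not move let the fingers close. It gives the time, the measured TCP pose, the force, the opening and the grip force at its end, in the units of the state.
- state(): the state, without advancing time (a new reading comes with each control period).
- grab_frame(name): name is "scene" or "top" or "wrist"; returns the picture (420x560x3 uint8, blue, green, red); there is no depth.
- camera_info(name): a dict with "fx", "fy", "cx", "cy" (pixels), "k1" (the pictures are not rectified: a ray, as slopes to the right and down, at radius r is drawn at 1 + k1 r^2 times it, then the intrinsics apply), "rvec" (rotation vector, rad) and "tvec" (3), from world to camera coordinates, as OpenCV has them. Camera axes: x right, y down, z forward; pixel columns grow to the right and rows downward; lengths in mm; the calibration is good to about 2 mm. A picture is of the moment at which its call begins: read the wrist's pose just before it. camera_info takes no time and is no camera call; for the wrist camera it gives the pose at the moment of the call.
- job_done(): hands the job in; it is judged then, once.
The state is a dict: "time_s": time; "qpos": joint angles; "qvel": joint speeds; "effort": joint torques, N m; "ee_pos": TCP position; "ee_rot": TCP orientation; "force": force on the tool from outside, world axes, zero at the start; "torque": the same for the moment, N m; "gripper_width": finger opening in mm; "gripper_force": force on a finger pad.
Only numpy, scipy, OpenCV 4.12 (cv2) and the standard library are available. Lean on these libraries where they do the work, as an engineer would, in place of code of your own. Each camera call takes 0.05 s, during which the arm holds its last target. There are 200 camera calls.

## Task

Take the red-lidded jar out of the largest saucepan and stand it upright, wholly on the round cork mat; then nest the middle pan in the largest and the smallest in the middle one, each seated flat on the floor of the one below. Fan the three handles like a hand of cards: going up the stack, each handle is turned 20 to 60 degrees from the one below, and both turns go the same way round (either way will do). Set things down without dropping them, leave the largest pan where it stands (within 4 cm) without tipping it, do not knock the jar over, and do not disturb the other kitchen things.

Things in the scene. Friction and masses are not known exactly. Their poses are not given: they have to be found in the camera images.
- pan_large_centre (a point): largest stainless saucepan, 108 mm across the rim, 94 mm across the foot (walls taper evenly), 50 mm high, wall and floor 3 mm, about 0.45 kg; at the start the red-lidded jar stands in it. A pan nested in another rests 3 mm higher than it; handles lie in overlapping heights, so a pan whose handle is over the handle below cannot seat. Point on the pan's axis half-way up, 25 mm above its underside; z up, x level from the axis along the handle
- pan_large_grip (a point): grip point of the large pan's straight black handle: bar 14 mm wide, 8 mm thick (60 to 68 mm above the pan's underside, so its underside is 10 mm above the rim), reaching to 140 mm from the pan's axis; this point lies 108 mm from the axis, 64 mm above the underside; x along the handle outward, z up
- pan_medium_centre (a point): middle-sized stainless saucepan, 80 mm across the rim, 68 mm across the foot (walls taper evenly), 50 mm high, wall and floor 3 mm, about 0.2 kg. Point on the pan's axis half-way up, 25 mm above its underside; z up, x level from the axis along the handle
- pan_medium_grip (a point): grip point of the medium pan's straight black handle: bar 14 mm wide, 8 mm thick (60 to 68 mm above the pan's underside, so its underside is 10 mm above the rim), reaching to 140 mm from the pan's axis; this point lies 108 mm from the axis, 64 mm above the underside; x along the handle outward, z up
- pan_small_centre (a point): smallest stainless saucepan, 56 mm across the rim, 48 mm across the foot (walls taper evenly), 50 mm high, wall and floor 3 mm, about 0.14 kg. Point on the pan's axis half-way up, 25 mm above its underside; z up, x level from the axis along the handle
- pan_small_grip (a point): grip point of the small pan's straight black handle: bar 14 mm wide, 8 mm thick (60 to 68 mm above the pan's underside, so its underside is 10 mm above the rim), reaching to 140 mm from the pan's axis; this point lies 108 mm from the axis, 64 mm above the underside; x along the handle outward, z up
- jar_centre (a point): seasoning jar with a red lid, round, 45 mm diameter, 108 mm tall (the lid is the top 20 mm), 0.11 kg, standing upright in the large pan; point at its centre, half-way up (54 mm above its foot); z up
- mat_top (a point): round cork mat, 116 mm diameter, 4 mm thick, fixed on the table; centre of its upper face
- rice_cooker_1: fixed obstacle behind the pans: white rice cooker, 334 mm deep (x), 271 mm wide, 260 mm high; origin under its centre. Handles pointing to it from a pan may not fit; turned toward the robot they have room, also over the table's edge
- rice_cooker_2: fixed obstacle behind the pans: white rice cooker, 284 mm deep (x), 232 mm wide, 230 mm high; origin under its centre
- rice_cooker_3: fixed obstacle behind the pans: white rice cooker, 294 mm deep (x), 256 mm wide, 240 mm high; origin under its centre
- teal: bystander: seasoning bottle with a teal cap, 44 mm diameter, 76 mm tall; origin at the centre of its underside
- peeler: bystander: black-handled peeler lying flat, 170 x 25 x 18 mm; origin under its centre, x along it
- spoon: bystander: metal serving spoon lying flat, 256 x 55 x 19 mm; origin under its centre, x along it
- tin: bystander: food tin, 75 mm diameter, 58 mm tall; origin at the centre of its underside
- canister: bystander: plain white canister, 64 mm diameter, 92 mm tall; origin at the centre of its underside
- mill: bystander, fixed: wooden mill, 58 mm diameter, 160 mm tall; origin at the centre of its underside

How it is judged:
By the outcome, as a careful person would: the job done as asked, in the order asked, and still so for the second after the job is handed in, with the robot touching nothing.
It also fails if it takes over 72 s, if anything falls off the work surface, if the arm or the gripper's body presses on something with over 40 N, if the wrist force passes 120 N, or if a joint passes its speed limit or range.

## Working session

There is one attempt and no reset: what is moved stays moved. The work goes in short steps, Python scripts to look and compute and a tool call to move; the robot and the scene stay as the last step left them, time stands still between calls to the robot, and variables do not carry over. Pictures are saved under pics/ and viewed, at most 11 in all, crops included, and the job is handed in when it is done.

Besides the shell and the picture viewer there is one more tool, called after ">>>" as a command line: name --argument value ..., lists and objects as JSON in quotes. move_arm: Moves the arm, as the interface text tells. Shifts and turns lie within -1 to 1; 1 stands for 25 mm of shift or 4 degrees of turn. Its arguments: {"type":"object","properties":{"motion":{"type":"array","items":{"type":"array"}},"grip_force":{"type":"number"}},"required":["motion"]}

```bash
mkdir -p pics; python3 - <<'E'
from workcell import *
import cv2,numpy as np
s=state();print(s)
for n in("scene","top"):
    f=grab_frame(n);cv2.imwrite(f"pics/{n}0.png",f);print(n,camera_info(n))
E
```

```text
{'time_s': 0.0, 'qpos': array([ 7.60314374e+01,  1.83499034e+01,  8.97077112e+01, -2.44727371e-04,
        7.20442535e+01, -1.14647538e+00]), 'qvel': array([ 0.11690585, -0.12865322, -0.06800803,  0.02565036,  0.08076427,
       -0.07338323]), 'effort': array([ 1.64408684e-03, -4.12472606e+01, -2.31973672e+01,  7.30876601e-02,
        4.57056588e-02, -1.47915025e-04]), 'ee_pos': array([127.48651192, 560.15350121, 213.12886872]), 'ee_rot': array([-1.79898148e+02, -1.80559366e-03,  1.67177987e+02]), 'force': array([ 0.81740992, -0.51649223, -0.47582358]), 'torque': array([ 0.02225671, -0.02729996,  0.0325943 ]), 'gripper_force': 0.0, 'gripper_width': 91.34128266205511}
scene {'fx': 482.8250886460793, 'fy': 482.8250886460793, 'cx': 285.92832395497857, 'cy': 208.01372037377322, 'k1': -0.11838897910972271, 'rvec': array([ 0.20877129, -2.87490922,  1.06393648]), 'tvec': array([ 518.22194281,   81.53048927, 1738.47375658])}
top {'fx': 534.4486604016124, 'fy': 534.4486604016124, 'cx': 280.84991776084325, 'cy': 207.42272911273446, 'k1': -0.14418245798811005, 'rvec': array([ 1.87936923, -1.78396338,  0.60015091]), 'tvec': array([ -20.4296523 ,  456.52545441, 1870.79364411])}
```

View pics/top0.png

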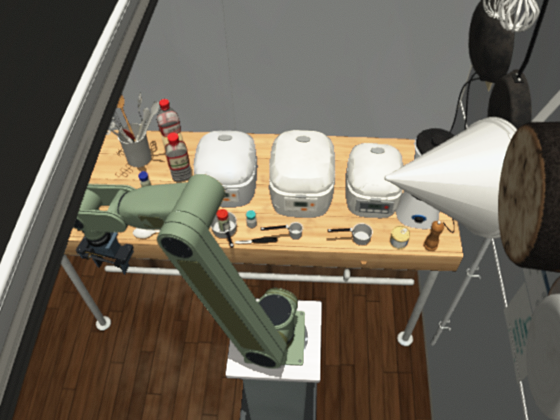

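View pics/scene0.png

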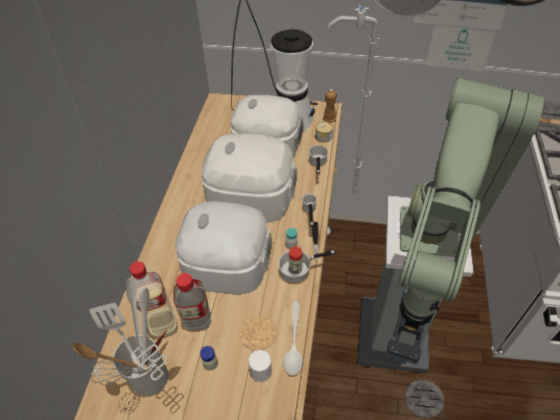

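```bash
cat > h.py <<'E'
from workcell import *
import cv2,numpy as np
def undist(c,u,v):
    x,y=(u-c['cx'])/c['fx'],(v-c['cy'])/c['fy']; a,b=x,y
    for _ in range(20):
        k=1+c['k1']*(a*a+b*b); a,b=x/k,y/k
    return np.array([a,b,1.])
def ray(c,u,v):
    R=cv2.Rodrigues(np.array(c['rvec']))[0]; return -R.T@c['tvec'], R.T@undist(c,u,v)
def onz(c,u,v,z):
    o,d=ray(c,u,v); return o+d*(z-o[2])/d[2]
def proj(c,p):
    R=cv2.Rodrigues(np.array(c['rvec']))[0]; q=R@np.array(p,float)+c['tvec']; a,b=q[:2]/q[2]
    k=1+c['k1']*(a*a+b*b); return np.array([a*k*c['fx']+c['cx'],b*k*c['fy']+c['cy']])
E
python3 - <<'E'
from h import *
S=cv2.imread('pics/scene0.png');T=cv2.imread('pics/top0.png')
ci=camera_info('wrist');print(ci,onz(ci,280,210,0))
W=grab_frame('wrist');cv2.imwrite('pics/w0.png',W)
o=np.zeros((600,800,3),np.uint8)
o[:598,:276]=cv2.resize(S[130:390,230:350],(276,598),interpolation=2)
o[:189,278:800]=cv2.resize(T[195:260,200:380],(522,189),interpolation=2)
o[195:587,278:800]=cv2.resize(W,(522,392))
cv2.imwrite('pics/c1.png',o)
for n,u,v in(('lg',295,267),('sm',309,203),('md',318,155),('mat',258,333),('tin',323,131),('can',260,365)):print(n,onz(camera_info('scene'),u,v,50 if n!='mat' else 4))
E
```

```text
{'fx': 355.6520345568199, 'fy': 355.6520345568199, 'cx': 283.13350885886456, 'cy': 211.82002257357573, 'k1': -0.012496071174446174, 'rvec': array([-2.28267346, -1.81970536, -0.24850559]), 'tvec': array([-574.96157876,  -28.55959289,  390.4429643 ])} [ 1.54207497e+02  5.50945453e+02 -5.68434189e-14]
lg [454.15916889 255.73128213  50.        ]
sm [442.30571667 -28.87845333  50.        ]
md [ 437.17758535 -288.44407464   50.        ]
mat [537.8651662  484.52888524   4.        ]
tin [ 432.04060259 -438.58087976   50.        ]
can [506.47244118 604.61823928  50.        ]
```

View pics/c1.png

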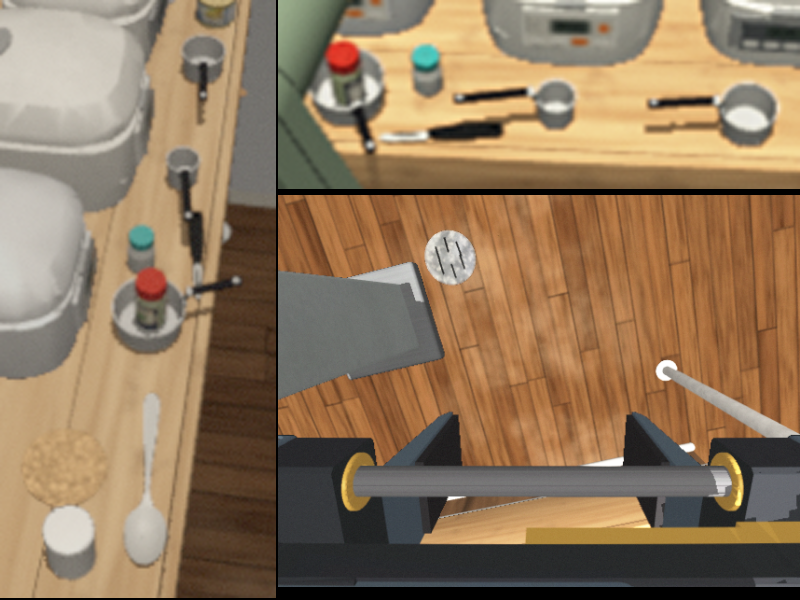

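```bash
cat > m.py <<'E'
from h import *
def blob(m,box):
    u0,u1,v0,v1=box; k=np.zeros_like(m);k[v0:v1,u0:u1]=m[v0:v1,u0:u1]
    n,l,st,ce=cv2.connectedComponentsWithStats(k,connectivity=8)
    i=1+np.argmax(st[1:,4]); v,u=np.nonzero(l==i); return u,v
def bar(c,u,v,z=64):
    P=np.array([onz(c,a,b,z)[:2] for a,b in zip(u,v)]); m=P.mean(0); w,V=np.linalg.eigh(np.cov((P-m).T)); d=V[:,1]
    t=(P-m)@d; return m,d,t.min(),t.max(),len(P),np.sqrt(w[0]*12)
E
python3 - <<'E'
from m import *
I={'scene':cv2.imread('pics/scene0.png'),'top':cv2.imread('pics/top0.png')}
B={'scene':{'lg':(309,340,245,262),'sm':(300,318,208,226),'md':(310,326,160,178)},
   'top':{'lg':(218,236,230,250),'sm':(354,384,223,234),'md':(422,449,224,236)}}
B['top']={'lg':(319-99,331,230,250),'sm':(255,285,222,232),'md':(323,352,226,234)}
for n in I:
    c=camera_info(n);dark=(I[n].max(2)<60).astype(np.uint8)
    for k,b in B[n].items():
        if k=='lg' and n=='top': b=(318-100+0,331,238,247);b=(319-95,331,230,250);b=(224,234,230,249)
        try:
            m,d,a,e,N,w=bar(c,*blob(dark,b)); print(n,k,'ends',(m+a*d).round(1),(m+e*d).round(1),'len',round(e-a),N,'w',round(w,1),'ang',np.degrees(np.arctan2(d[1],d[0])).round(1))
        except Exception as x: print(n,k,x)
    h=cv2.cvtColor(I[n],cv2.COLOR_BGR2HSV); red=(((h[...,0]<8)|(h[...,0]>172))&(h[...,1]>170)&(h[...,2]>110)).astype(np.uint8)
    u,v=blob(red,(285,305,240,285) if n=='scene' else (212,232,205,225)); print('red',u.min(),u.max(),v.min(),v.max(),onz(c,u.mean(),v.mean(),102))
h=cv2.cvtColor(I['scene'],cv2.COLOR_BGR2HSV);c=camera_info('scene')
m=((h[...,0]>8)&(h[...,0]<22)&(h[...,1]>105)).astype(np.uint8)
for (x,y) in((258,333),(240,333),(270,325),(285,320),(258,345),(258,314)):print(x,y,h[y,x])
for z,(u,v) in {'teal':(291,234),'can':(260,359)}.items():print(z,onz(c,u,v,76 if z=='teal' else 92))
# cooker front-bottom edges, mill
for u,v in((252,290),(283,217),(262,265),(268,240)):print(onz(c,u,v,20)[:2])
E
```

```text
scene lg ends [393.5 211.9] [343.8 191.6] len 54 49 w 14.7 ang -157.7
scene sm ends [434.5   6.5] [424.9  66.1] len 60 35 w 9.6 ang 99.2
scene md ends [ 432.5 -245.2] [ 429.3 -200.1] len 45 25 w 10.8 ang 94.0
red 290 301 247 259 [455.97193326 235.9483729  102.        ]
top lg ends [397.7 210.6] [350.6 193.1] len 50 30 w 11.4 ang -159.6
top sm ends [436.   -9.3] [422.5  64.6] len 75 35 w 8.4 ang 100.3
top md ends [ 433.5 -262.8] [ 426.8 -192.5] len 71 30 w 7.5 ang 95.5
red 216 227 209 219 [456.75824368 234.76153722 102.        ]
258 333 [ 17 106 199]
240 333 [ 17 107 197]
270 325 [ 16 109 195]
285 320 [ 17  88 200]
258 345 [ 17 106 198]
258 314 [ 17  94 195]
teal [483.85878997 141.64534635  76.        ]
can [504.02480866 603.8773397   92.        ]
[583.21882268 344.50319757]
[530.90283696  25.45851592]
[568.68070555 243.51174756]
[566.9691131  136.55976421]
```

>>> move_arm --motion '[[91,[0.94,-0.93,0],[0,0,0]],[91,[0.94,-0.93,0],[0,0,0]],[91,[0.94,-0.93,0],[0,0,0]],[91,[0.94,-0.93,0],[0,0,0]],[91,[0.94,-0.93,0],[0,0,0]],[91,[0.94,-0.93,0],[0,0,0]],[91,[0.94,-0.93,0],[0,0,0]],[91,[0.94,-0.93,0],[0,0,0]],[91,[0.94,-0.93,0],[0,0,0]],[91,[0.94,-0.93,0],[0,0,0]],[91,[0.94,-0.93,0],[0,0,0]],[91,[0.94,-0.93,0],[0,0,0]],[91,[0.94,-0.93,0],[0,0,0]],[91,[0.94,-0.93,0],[0,0,0]],[91,[0,0,0],[0,0,0]],[91,[0,0,0],[0,0,0]]]' --grip_force 15

```text
time_s: 1.48
ee_pos: [457.2, 234.1, 213.5]
ee_rot: [-180.0, -0.1, 167.0]
force: [-1.1, 0.8, 0.6]
gripper_width: 90.8
gripper_force: 0.0
```

```bash
python3 - <<'E'
from m import *
ci=camera_info('wrist');W=grab_frame('wrist');cv2.imwrite('pics/w1.png',W);T=grab_frame('top');S=grab_frame('scene');cv2.imwrite('pics/t1.png',T);cv2.imwrite('pics/s1.png',S)
R=cv2.Rodrigues(ci['rvec'])[0];print('cam',-R.T@ci['tvec'],R[2],state()['ee_pos'],state()['ee_rot'])
h=cv2.cvtColor(W,cv2.COLOR_BGR2HSV); red=(((h[...,0]<8)|(h[...,0]>172))&(h[...,1]>150)&(h[...,2]>80)).astype(np.uint8)
u,v=blob(red,(0,560,0,420));print(u.min(),u.max(),v.min(),v.max())
o=np.zeros((600,800,3),np.uint8);o[:420,:560]=W;o[420:596,:800]=cv2.resize(T[200:255,210:460],(800,176),interpolation=2);o[:420,562:798]=cv2.resize(S[140:280,270:350],(236,420),interpolation=2)
cv2.imwrite('pics/c2.png',o)
E
```

```text
cam [382.82022524 251.48930286 384.28953499] [ 0.26048323 -0.05900822 -0.96367345] [455.76857129 235.72195418 213.76366995] [-1.79996704e+02 -5.17534949e-02  1.67224240e+02]
254 307 177 234
```

View pics/c2.png

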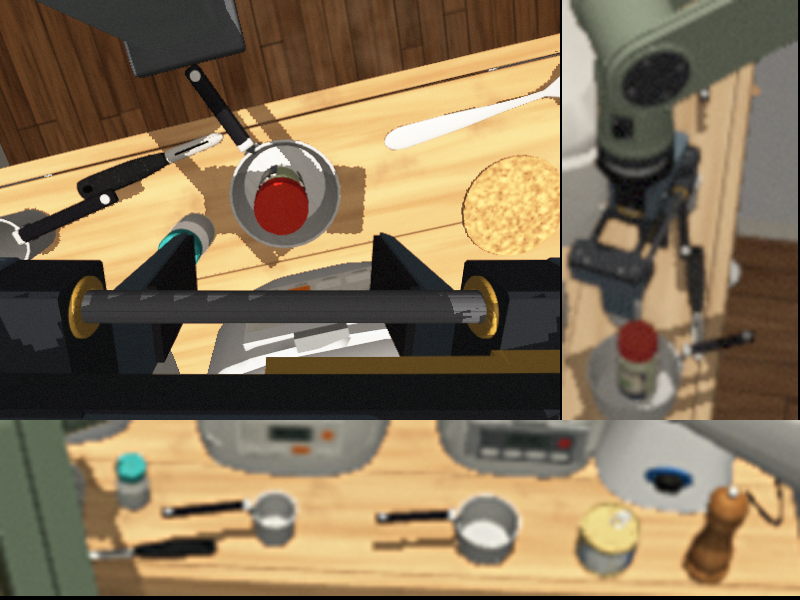

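```bash
python3 - <<'E'
from m import *
c=camera_info('wrist');W=cv2.imread('pics/w1.png')
def p(n,c,u,v,z):print(n,onz(c,u,v,z)[:2].round(1))
p('rim',c,285,194,50);p('rimL',c,231,194,50);p('rimR',c,340,194,50);p('tip',c,192,70,64);p('hroot',c,247,147,64)
p('lid',c,281,206.5,111);p('lidL',c,254,206,111);p('lidR',c,308,206,111)
p('mat',c,514,205,4);p('mT',c,518,155,4);p('mB',c,515,255,4);p('mL',c,462,206,4)
p('smalltip',c,106,200,64)
c=camera_info('top');p('sm',c,295.6,226.3,50);p('smtip',c,260.6,228.8,64);p('md',c,362.2,229.7,50);p('mdtip',c,327.8,230.6,64)
E
```

```text
rim [454.9 238.5]
rimL [443.3 187.8]
rimR [466.7 290.1]
tip [329.8 186.2]
hroot [402.5 215.5]
lid [450.7 235.8]
lidL [445.5 214.9]
lidR [455.  256.8]
mat [533.7 482. ]
mT [478.7 489.1]
mB [594.5 480.1]
mL [521.9 425. ]
smalltip [420.3  75.8]
sm [448.  -54.2]
smtip [419.4  81.2]
md [ 443.9 -316. ]
mdtip [ 423.3 -180.1]
```

>>> move_arm --motion '[[91,[-0.2,0.02,-0.96],[0,0,0]],[91,[0,0,-0.96],[0,0,0]],[91,[0,0,-0.96],[0,0,0]],[91,[0,0,-0.96],[0,0,0]],[91,[0,0,-0.96],[0,0,0]],[91,[0,0,-0.96],[0,0,0]],[91,[0,0,0],[0,0,0]],[30,[0,0,0],[0,0,0]],[30,[0,0,0],[0,0,0]],[30,[0,0,0],[0,0,0]],[30,[0,0,0],[0,0,0]],[30,[0,0,0],[0,0,0]],[30,[0,0,0],[0,0,0]],[30,[0,0,0],[0,0,0]],[30,[0,0,0],[0,0,0]]]' --grip_force 15

```text
time_s: 2.88
ee_pos: [451.8, 235.7, 70.3]
ee_rot: [180.0, 0.0, 167.2]
force: [0.4, -0.3, 1.4]
gripper_width: 44.6
gripper_force: 14.9
```

>>> move_arm --motion '[[30,[0,0,0.5],[0,0,0]],[30,[0,0,0.9],[0,0,0]],[30,[0,0,0.9],[0,0,0]],[30,[0,0,0.9],[0,0,0]],[30,[0.1,0.5,0],[0,0,0]],[30,[0.3,0.9,0],[0,0,0]],[30,[0.3,0.9,0],[0,0,0]],[30,[0.3,0.9,0],[0,0,0]],[30,[0.3,0.9,0],[0,0,0]],[30,[0.3,0.9,0],[0,0,0]],[30,[0.3,0.9,0],[0,0,0]],[30,[0.3,0.9,0],[0,0,0]],[30,[0.3,0.9,0],[0,0,0]],[30,[0.3,0.9,0],[0,0,0]],[30,[0.3,0.8,0],[0,0,0]],[30,[0.24,0.52,0],[0,0,0]],[30,[0,0,0],[0,0,0]],[30,[0,0,-0.9],[0,0,0]],[30,[0,0,-0.9],[0,0,0]],[30,[0,0,-0.9],[0,0,0]]]'

```text
time_s: 4.55
ee_pos: [534.5, 483.3, 80.8]
ee_rot: [-180.0, -0.0, 167.2]
force: [-0.7, -0.7, -1.4]
gripper_width: 44.6
gripper_force: 15.0
```

>>> move_arm --motion '[[30,[0,0,-0.25],[0,0,0]],[30,[0,0,-0.1],[0,0,0]],[30,[0,0,-0.05],[0,0,0]],[30,[0,0,0],[0,0,0]]]'

```text
time_s: 4.88
ee_pos: [535.4, 484.0, 73.1]
ee_rot: [179.9, 0.0, 167.2]
force: [0.5, 0.5, -0.8]
gripper_width: 44.7
gripper_force: 15.0
```

>>> move_arm --motion '[[30,[0,0,-0.04],[0,0,0]],[30,[0,0,-0.03],[0,0,0]],[30,[0,0,0],[0,0,0]],[30,[0,0,0],[0,0,0]]]'

```text
time_s: 5.22
ee_pos: [535.2, 483.8, 71.2]
ee_rot: [180.0, 0.0, 167.2]
force: [0.6, 0.1, -0.9]
gripper_width: 44.4
gripper_force: 15.0
```

>>> move_arm --motion '[[30,[0,0,-0.02],[0,0,0]],[30,[0,0,0],[0,0,0]]]'

```text
time_s: 5.38
ee_pos: [535.3, 483.8, 71.0]
ee_rot: [180.0, 0.0, 167.2]
force: [-0.7, -0.0, 2.7]
gripper_width: 44.6
gripper_force: 15.0
```

>>> move_arm --motion '[[30,[0,0,-0.02],[0,0,0]],[30,[0,0,0],[0,0,0]]]'

```text
time_s: 5.55
ee_pos: [535.4, 483.8, 70.9]
ee_rot: [179.9, 0.0, 167.2]
force: [-1.2, -0.6, 4.0]
gripper_width: 44.6
gripper_force: 15.0
```

>>> move_arm --motion '[[30,[0,0,-0.02],[0,0,0]],[30,[0,0,0],[0,0,0]]]'

```text
time_s: 5.72
ee_pos: [535.4, 483.8, 70.9]
ee_rot: [179.9, 0.1, 167.2]
force: [-1.5, -1.4, 7.2]
gripper_width: 44.4
gripper_force: 15.0
```

>>> move_arm --motion '[[30,[0,0,0.03],[0,0,0]],[30,[0,0,0],[0,0,0]],[70,[0,0,0],[0,0,0]],[70,[0,0,0],[0,0,0]],[70,[0,0,0],[0,0,0]],[70,[0,0,0],[0,0,0]],[70,[0,0,0.6],[0,0,0]],[70,[0,0,0.95],[0,0,0]],[70,[0,0,0.95],[0,0,0]],[70,[0,0,0.95],[0,0,0]],[70,[0,0,0.95],[0,0,0]],[70,[0,0,0.95],[0,0,0]],[70,[0,0,0.35],[0,0,0]]]'

```text
time_s: 6.8
ee_pos: [536.2, 484.7, 216.4]
ee_rot: [179.7, 0.2, 167.2]
force: [0.6, 0.1, 0.9]
gripper_width: 69.7
gripper_force: 0.0
```

>>> move_arm --motion '[[60,[-0.19,-0.97,0],[0,0,0]],[60,[-0.19,-0.97,0],[0,0,0]],[60,[-0.19,-0.97,0],[0,0,0]],[60,[-0.19,-0.97,0],[0,0,0]],[60,[-0.19,-0.97,0],[0,0,0]],[60,[-0.19,-0.97,0],[0,0,0]],[60,[-0.19,-0.97,0],[0,0,0]],[60,[-0.19,-0.97,0],[0,0,0]],[60,[-0.19,-0.97,0],[0,0,0]],[60,[-0.19,-0.97,0],[0,0,0]],[60,[-0.19,-0.97,0],[0,0,0]],[60,[-0.19,-0.97,0],[0,0,0]],[60,[-0.19,-0.97,0],[0,0,0]],[60,[-0.19,-0.97,0],[0,0,0]],[60,[-0.19,-0.97,0],[0,0,0]],[60,[-0.19,-0.97,0],[0,0,0]],[60,[-0.19,-0.97,0],[0,0,0]],[60,[-0.19,-0.97,0],[0,0,0]],[60,[-0.19,-0.97,0],[0,0,0]],[60,[-0.19,-0.97,0],[0,0,0]]]'

```text
time_s: 8.47
ee_pos: [439.3, -2.4, 211.7]
ee_rot: [-180.0, -0.1, 167.2]
force: [0.4, 0.6, -0.4]
gripper_width: 59.9
gripper_force: 0.0
```

```bash
python3 - <<'E'
from m import *
import pickle
ci=camera_info('wrist');W=grab_frame('wrist');pickle.dump((ci,W),open('wS.pkl','wb'));s=state();print(s['ee_pos'],s['qpos'],s['ee_rot'])
cv2.imwrite('pics/wS.png',W)
S=grab_frame('scene');h=cv2.cvtColor(S,cv2.COLOR_BGR2HSV);red=(((h[...,0]<8)|(h[...,0]>172))&(h[...,1]>170)&(h[...,2]>110)).astype(np.uint8)
u,v=blob(red,(235,290,285,345));print('jar',onz(camera_info('scene'),u.mean(),v.mean(),102),len(u));cv2.imwrite('pics/s2.png',S)
E
```

```text
[438.30413572  -5.75352179 211.67762544] [ -2.09740905   6.07613505 106.20714038  -0.22271611  67.84046674
 -79.11972307] [-1.79774235e+02 -8.27663063e-02  1.67106379e+02]
jar [539.41029399 486.38832769 102.        ] 160
```

>>> move_arm --motion '[[60,[0,-0.97,0],[0,0,0]],[60,[0,-0.97,0],[0,0,0]],[60,[0,-0.97,0],[0,0,0]],[60,[0,-0.97,0],[0,0,0]],[60,[0,-0.97,0],[0,0,0]],[60,[0,-0.97,0],[0,0,0]],[60,[0,-0.97,0],[0,0,0]],[60,[0,-0.97,0],[0,0,0]],[60,[0,-0.97,0],[0,0,0]],[60,[0,0,0],[0,0,0]]]'

```text
time_s: 9.4
ee_pos: [440.6, -222.4, 211.7]
ee_rot: [-179.9, 0.0, 167.0]
force: [-0.1, -0.3, 0.6]
gripper_width: 60.0
gripper_force: 0.0
```

```bash
python3 - <<'E'
from m import *
import pickle
ci=camera_info('wrist');W=grab_frame('wrist');pickle.dump((ci,W),open('wM.pkl','wb'));s=state();print(s['ee_pos'],s['qpos'],s['ee_rot'])
o=np.zeros((600,800,3),np.uint8);o[:300,:560]=cv2.imread('pics/wS.png')[:300];o[300:600,:560]=W[:300];S=cv2.imread('pics/s2.png')
o[:480,562:798]=cv2.resize(S[230:390,220:298],(236,480),interpolation=2)
cv2.imwrite('pics/c3.png',o)
E
```

```text
[ 440.32996437 -220.4988115   211.61470335] [-2.79522968e+01  1.09908235e+01  1.00160369e+02  2.26159500e-02
  6.89044706e+01 -1.04991317e+02] [ 1.79965227e+02 -4.83139885e-02  1.67030884e+02]
```

View pics/c3.png

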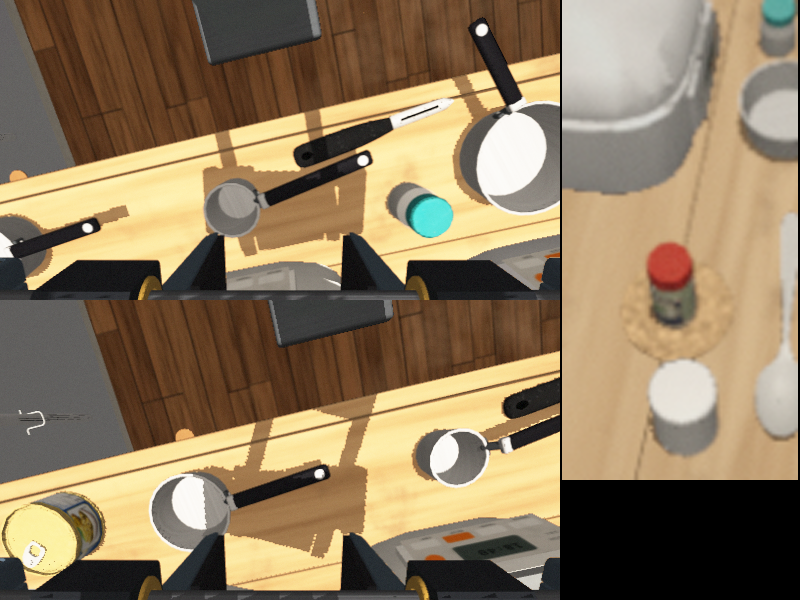

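```bash
python3 - <<'E'
from m import *
import pickle
for f,rim,w,box,tip in(('wM.pkl',(190,212.5),39.5,(226,335,160,212),(330,172)),('wS.pkl',(232,207.5),28,(255,376,148,212),(371,157))):
    c,W=pickle.load(open(f,'rb'))
    a=onz(c,*rim,50);t=onz(c,*tip,64);d=t-a
    print(f,'rim',a[:2].round(1),'diam',np.linalg.norm(onz(c,rim[0]-w,rim[1],50)-onz(c,rim[0]+w,rim[1],50)).round(1),'tip',t[:2].round(1),np.hypot(*d[:2]).round(1),np.degrees(np.arctan2(d[1],d[0])).round(1))
    u,v=blob((W.max(2)<45).astype(np.uint8),box)
    m,d,lo,hi,N,wd=bar(c,u,v);print('bar',(m+lo*d).round(1),(m+hi*d).round(1),np.degrees(np.arctan2(d[1],d[0])).round(1),hi-lo,wd)
E
```

```text
wM.pkl rim [ 436.5 -313.9] diam 76.9 tip [ 425.7 -175.2] 139.1 94.5
bar [ 432.4 -266.3] [ 424.1 -176.7] 95.3 89.96069803851299 13.777273080495974
wS.pkl rim [439.5 -52.5] diam 54.2 tip [419.   83.3] 137.3 98.6
bar [435.9 -17. ] [417.9  82.1] 100.3 100.73165495494834 13.527349610038677
```

```bash
python3 - <<'E'
from m import *
import pickle
c=camera_info('top')
for u,v in((377,217),(350,212),(302,215),(275,208),(332,208),(236,207)):print((u,v),onz(c,u,v,15)[:2].round(0),onz(c,u,v,100)[:2].round(0))
c,W=pickle.load(open('wM.pkl','rb'))
for u,v in((375,258),(390,240),(450,218)):print((u,v),onz(c,u,v,20)[:2].round(0),onz(c,u,v,120)[:2].round(0))
E
```

```text
(377, 217) [ 536. -384.] [ 471. -369.]
(350, 212) [ 556. -274.] [ 491. -265.]
(302, 215) [531. -78.] [467. -78.]
(275, 208) [562.  35.] [496.  29.]
(332, 208) [ 573. -200.] [ 507. -194.]
(236, 207) [560. 196.] [494. 183.]
(375, 258) [ 538. -141.] [ 491. -159.]
(390, 240) [ 521. -122.] [ 478. -145.]
(450, 218) [511. -56.] [471. -97.]
```

>>> move_arm --motion '[[40,[-0.03,0.02,0],[0,0,-1]],[40,[-0.03,0.02,0],[0,0,-1]],[40,[-0.03,0.02,0],[0,0,-1]],[40,[-0.03,0.02,0],[0,0,-1]],[40,[-0.03,0.02,0],[0,0,-1]],[40,[-0.03,0.02,0],[0,0,-1]],[40,[-0.03,0.02,0],[0,0,-1]],[40,[-0.03,0.02,0],[0,0,-1]],[40,[-0.03,0.02,0],[0,0,-1]],[40,[-0.03,0.02,0],[0,0,-1]],[40,[-0.03,0.02,0],[0,0,-1]],[40,[-0.03,0.02,0],[0,0,-1]],[40,[-0.03,0.02,0],[0,0,-1]],[40,[-0.03,0.0,0],[0,0,-1]],[40,[-0.03,0,0],[0,0,-1]],[40,[0,0,0],[0,0,-1]],[40,[0,0,0],[0,0,-1]],[40,[0,0,0],[0,0,-1]],[40,[0,0,0],[0,0,0]]]'

```text
time_s: 11.03
ee_pos: [429.0, -211.6, 212.1]
ee_rot: [-180.0, -0.1, 95.2]
force: [-0.3, -0.3, 0.0]
gripper_width: 40.2
gripper_force: 0.0
```

>>> move_arm --motion '[[40,[0,-0.05,-0.95],[0,0,0]],[40,[0,0,-0.95],[0,0,0]],[40,[0,0,-0.95],[0,0,0]],[40,[0,0,-0.95],[0,0,0]],[40,[0,0,-0.95],[0,0,0]],[40,[0,0,-0.95],[0,0,0]],[40,[0,0,-0.95],[0,0,0]],[40,[0,0,0],[0,0,0]],[5,[0,0,0],[0,0,0]],[5,[0,0,0],[0,0,0]],[5,[0,0,0],[0,0,0]],[5,[0,0,0],[0,0,0]],[5,[0,0,0],[0,0,0]],[5,[0,0,0],[0,0,0]]]' --grip_force 55

```text
time_s: 12.2
ee_pos: [429.5, -214.5, 47.3]
ee_rot: [179.9, 0.0, 95.2]
force: [-0.0, 1.9, 3.7]
gripper_width: 13.0
gripper_force: 55.0
```

>>> move_arm --motion '[[5,[0,0,0.4],[0,0,0]],[5,[0,0,0.8],[0,0,0]],[5,[0,0,0.8],[0,0,0]],[5,[0,0,0.8],[0,0,0]],[5,[0,0,0.8],[0,0,0]],[5,[0,0,0.8],[0,0,0]],[5,[0,0.4,0],[0,0,0]],[5,[-0.124,0.7,0],[0,0,0.5]],[5,[-0.124,0.9,0],[0,0,0.9]],[5,[-0.124,0.9,0],[0,0,0.9]],[5,[-0.124,0.9,0],[0,0,0.9]],[5,[-0.124,0.9,0],[0,0,0.9]],[5,[-0.124,0.9,0],[0,0,0.9]],[5,[-0.124,0.9,0],[0,0,0.9]],[5,[-0.124,0.9,0],[0,0,0.9]],[5,[-0.124,0.9,0],[0,0,0.9]]]'

```text
time_s: 13.53
ee_pos: [399.3, -5.2, 154.9]
ee_rot: [-179.9, -0.1, 126.1]
force: [-0.5, 0.0, -1.7]
gripper_width: 13.6
gripper_force: 55.0
```

>>> move_arm --motion '[[5,[-0.124,0.9,0],[0,0,0.9]],[5,[-0.124,0.9,0],[0,0,0.9]],[5,[-0.124,0.9,0],[0,0,0.9]],[5,[-0.124,0.9,0],[0,0,0.9]],[5,[-0.124,0.9,0],[0,0,0.9]],[5,[-0.124,0.9,0],[0,0,0.9]],[5,[-0.124,0.9,0],[0,0,0.9]],[5,[-0.124,0.9,0],[0,0,0.9]],[5,[-0.124,0.9,0],[0,0,0.9]],[5,[-0.124,0.9,0],[0,0,0.35]],[5,[-0.124,0.7,0],[0,0,0]],[5,[-0.12,0.3,0],[0,0,0]],[5,[0,0,0],[0,0,0]],[5,[0,0,0],[0,0,0]]]'

```text
time_s: 14.7
ee_pos: [362.9, 242.6, 155.4]
ee_rot: [-179.9, -0.1, 159.8]
force: [0.3, 0.0, -2.4]
gripper_width: 13.4
gripper_force: 55.0
```

```bash
python3 - <<'E'
from m import *
print(state()['ee_pos'],state()['ee_rot'],state()['torque'])
S=grab_frame('scene');T=grab_frame('top');cv2.imwrite('pics/s3.png',S);cv2.imwrite('pics/t3.png',T)
o=np.zeros((600,800,3),np.uint8)
o[:,:400]=cv2.resize(S[210:310,270:337],(400,600),interpolation=2);o[:600,400:]=cv2.resize(T[165:255,190:250],(400,600),interpolation=2)
cv2.imwrite('pics/c4.png',o)
E
```

```text
[362.87020475 242.60759874 155.42801468] [-1.79890305e+02 -5.60805322e-02  1.59838803e+02] [-0.00483436  0.2133294  -0.04508042]
```

View pics/c4.png

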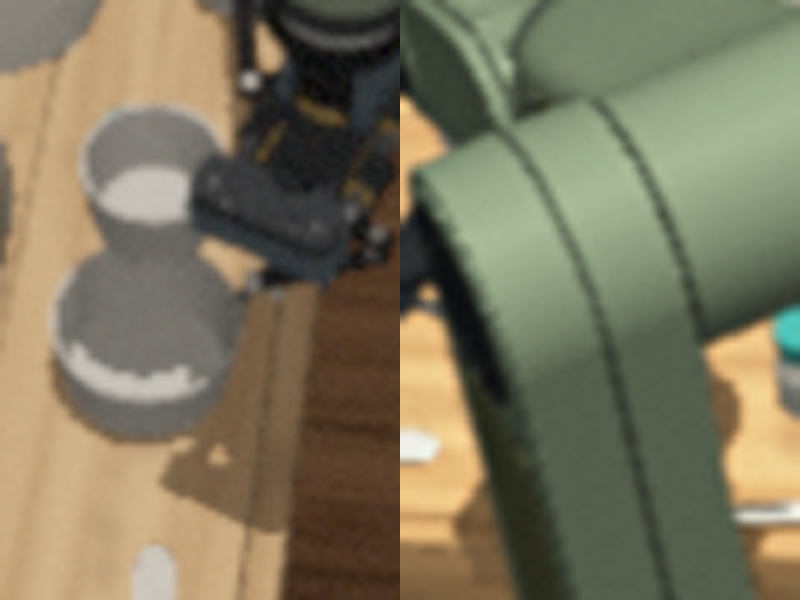

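```bash
python3 - <<'E'
from m import *
c=camera_info('scene')
print(onz(c,270+153/5.97,210+165/6,158),onz(c,270+150/5.97,210+322/6,50))
for p in ((455,238.5,50),(455+54,238.5,50),(455-54,238.5,50),(455,292.5,50),(455,184.5,50),(457.3,208,158),(457.3-40,208,158),(457.3+40,208,158)):
    q=proj(c,p);print(p,((q-[270,210])*[5.97,6]).round(0))
E
```

```text
[457.41350603 215.88093578 158.        ] [455.58637097 242.5919134   50.        ]
(455, 238.5, 50) [152. 316.]
(509, 238.5, 50) [ 56. 305.]
(401, 238.5, 50) [249. 327.]
(455, 292.5, 50) [138. 398.]
(455, 184.5, 50) [165. 237.]
(457.3, 208, 158) [155. 153.]
(417.3, 208, 158) [230. 162.]
(497.3, 208, 158) [ 81. 145.]
```

>>> move_arm --motion '[[5,[-0.05,0.6,0],[0,0,0]],[5,[0,0.63,0],[0,0,0]],[5,[0,0,0],[0,0,0]],[5,[0,0,-0.6],[0,0,0]],[5,[0,0,-0.8],[0,0,0]],[5,[0,0,-0.8],[0,0,0]],[5,[0,0,-0.6],[0,0,0]],[5,[0,0,-0.4],[0,0,0]],[5,[0,0,-0.3],[0,0,0]],[5,[0,0,-0.2],[0,0,0]],[5,[0,0,-0.2],[0,0,0]],[5,[0,0,0],[0,0,0]]]'

```text
time_s: 15.8
ee_pos: [362.5, 273.4, 58.3]
ee_rot: [-180.0, -0.0, 159.7]
force: [0.6, 0.5, -2.1]
gripper_width: 13.4
gripper_force: 55.0
```

```bash
python3 - <<'E'
from m import *
print(state()['ee_pos'],state()['ee_rot'],state()['torque'],state()['force'])
S=grab_frame('scene');cv2.imwrite('pics/s4.png',S)
cv2.imwrite('pics/c5.png',cv2.resize(S[210:310,270:337],(402,600),interpolation=2))
E
```

```text
[362.50818922 273.3772925   58.27422328] [-1.79956265e+02 -2.57574209e-02  1.59748619e+02] [-0.00064052  0.16933427  0.0421508 ] [ 0.61109862  0.47194562 -2.06242595]
```

View pics/c5.png

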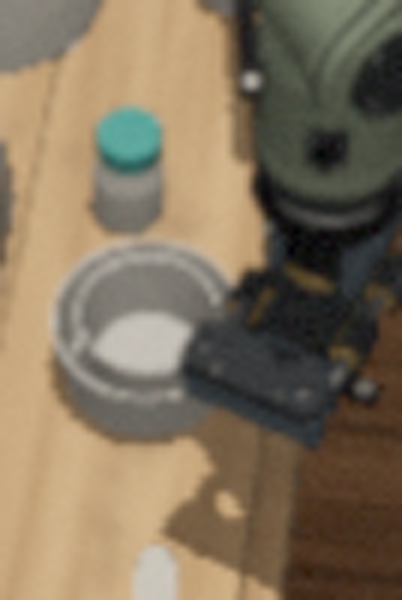

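>>> move_arm --motion '[[5,[0,0,-0.1],[0,0,0]],[5,[0,0,-0.1],[0,0,0]],[5,[0,0,-0.04],[0,0,0]],[5,[0,0,0],[0,0,0]]]'

```text
time_s: 16.18
ee_pos: [362.5, 273.9, 52.6]
ee_rot: [-180.0, -0.0, 159.8]
force: [-1.0, -0.2, -2.2]
gripper_width: 13.4
gripper_force: 55.0
```

>>> move_arm --motion '[[5,[0,0,-0.03],[0,0,0]],[5,[0,0,0],[0,0,0]]]'

```text
time_s: 16.35
ee_pos: [362.6, 274.0, 52.0]
ee_rot: [180.0, 0.0, 159.8]
force: [-0.1, 0.4, -2.2]
gripper_width: 13.3
gripper_force: 55.0
```

>>> move_arm --motion '[[5,[0,0,-0.03],[0,0,0]],[5,[0,0,0],[0,0,0]]]'

```text
time_s: 16.52
ee_pos: [362.7, 274.0, 51.2]
ee_rot: [180.0, 0.0, 159.8]
force: [0.3, -0.7, -1.6]
gripper_width: 13.6
gripper_force: 55.0
```

>>> move_arm --motion '[[5,[0,0,-0.02],[0,0,0]],[5,[0,0,0],[0,0,0]]]'

```text
time_s: 16.68
ee_pos: [362.6, 274.0, 50.8]
ee_rot: [180.0, 0.0, 159.8]
force: [-1.0, 0.6, -0.4]
gripper_width: 13.5
gripper_force: 55.0
```

>>> move_arm --motion '[[5,[0,0,-0.02],[0,0,0]],[5,[0,0,0],[0,0,0]]]'

```text
time_s: 16.85
ee_pos: [362.6, 274.1, 50.5]
ee_rot: [180.0, -0.0, 159.8]
force: [-2.6, 1.2, 2.6]
gripper_width: 13.3
gripper_force: 55.0
```

>>> move_arm --motion '[[5,[0,0,-0.02],[0,0,0]],[5,[0,0,0],[0,0,0]]]'

```text
time_s: 17.02
ee_pos: [362.4, 274.2, 50.3]
ee_rot: [180.0, -0.0, 159.8]
force: [-3.6, 0.0, 5.8]
gripper_width: 13.2
gripper_force: 55.0
```

```bash
python3 - <<'E'
from m import *
c=camera_info('scene')
for u,v in((295,176),(294,193),(283,217),(290,203)):print((u,v),[onz(c,u,v,z)[:2].round(0) for z in(20,80,130,180)])
E
```

```text
(295, 176) [array([ 517., -188.]), array([ 508., -130.]), array([501., -81.]), array([494., -33.])]
(294, 193) [array([508., -98.]), array([500., -43.]), array([493.,   2.]), array([486.,  47.])]
(283, 217) [array([531.,  25.]), array([522.,  74.]), array([514., 115.]), array([507., 156.])]
(290, 203) [array([515., -45.]), array([507.,   7.]), array([500.,  50.]), array([493.,  93.])]
```

>>> move_arm --motion '[[5,[0,0,0.03],[0,0,0]],[40,[0,0,0],[0,0,0]],[40,[0,0,0],[0,0,0]],[40,[0,0,0],[0,0,0]],[40,[0,0,0],[0,0,0]],[40,[0,0,0.6],[0,0,0]],[40,[0,0,0.95],[0,0,0]],[40,[0,0,0.95],[0,0,0]],[40,[0,0,0.95],[0,0,0]],[40,[0,0,0.95],[0,0,0]],[40,[0,0,0.95],[0,0,0]],[40,[0,0,0.95],[0,0,0]]]'

```text
time_s: 18.02
ee_pos: [362.5, 273.7, 209.1]
ee_rot: [180.0, 0.0, 159.8]
force: [0.9, 0.1, 0.2]
gripper_width: 40.2
gripper_force: 0.0
```

>>> move_arm --motion '[[40,[0.17,-0.65,0],[0,0,-1]],[40,[0.17,-0.65,0],[0,0,-1]],[40,[0.17,-0.65,0],[0,0,-1]],[40,[0.17,-0.65,0],[0,0,-1]],[40,[0.17,-0.65,0],[0,0,-1]],[40,[0.17,-0.65,0],[0,0,-1]],[40,[0.17,-0.65,0],[0,0,-1]],[40,[0.17,-0.65,0],[0,0,-1]],[40,[0.17,-0.65,0],[0,0,-1]],[40,[0.17,-0.65,0],[0,0,-1]],[40,[0.17,-0.65,0],[0,0,-1]],[40,[0.17,-0.65,0],[0,0,-1]],[40,[0.17,-0.65,0],[0,0,-1]],[40,[0.17,-0.65,0],[0,0,-1]],[40,[0.1,-0.1,0],[0,0,-1]],[40,[0,0,0],[0,0,0]],[40,[0,0,0],[0,0,0]]]'

```text
time_s: 19.43
ee_pos: [424.6, 43.8, 207.8]
ee_rot: [-180.0, -0.0, 99.8]
force: [-0.5, -1.1, -0.4]
gripper_width: 39.7
gripper_force: 0.0
```

```bash
python3 - <<'E'
from m import *
s=state();print(s['ee_pos'],s['ee_rot'],s['qpos'])
S=grab_frame('scene');T=grab_frame('top')
c=camera_info('wrist');W=grab_frame('wrist');import pickle;pickle.dump((c,W),open('wS2.pkl','wb'))
o=np.zeros((600,800,3),np.uint8)
o[:,:320]=cv2.resize(S[170:320,265:345],(320,600),interpolation=2);o[:300,322:800]=cv2.resize(T[185:248,215:315],(478,300),interpolation=2);o[300:600,322:722]=cv2.resize(W,(400,300))
cv2.imwrite('pics/c6.png',o)
E
```

```text
[424.55313735  43.78437113 207.82654307] [-1.79985608e+02 -8.41303144e-03  9.98365548e+01] [ 4.33863475e+00  5.11804912e+00  1.07900392e+02  7.59973624e-03
  6.69966907e+01 -5.50089188e+00]
```

View pics/c6.png

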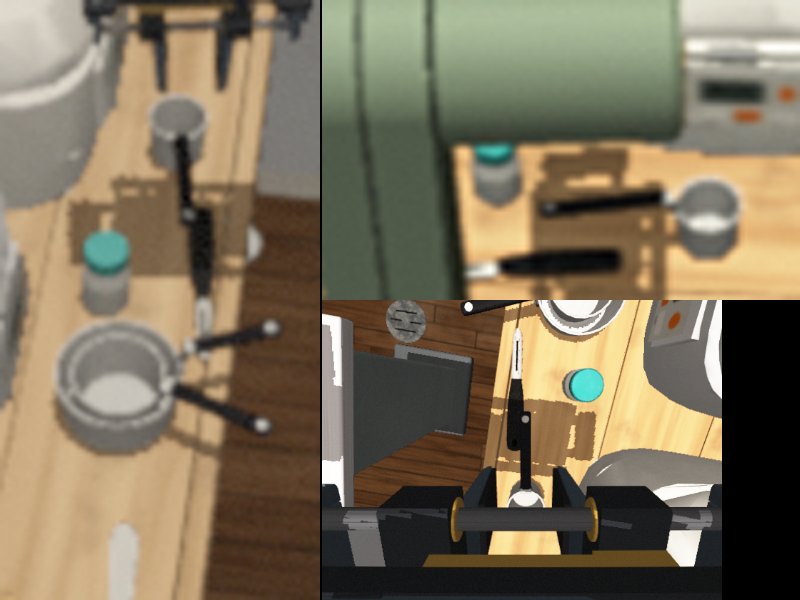

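```bash
python3 - <<'E'
from m import *
import pickle
c,W=pickle.load(open('wS2.pkl','rb'))
cv2.imwrite('pics/w6.png',cv2.resize(W[150:300,200:560],(792,330)))
for u,v in((364,238),(375,225),(390,217),(430,213),(480,210)):print((u,v),[onz(c,u,v,z)[:2].round(0) for z in(20,80,130,160,200)])
E
```

```text
(364, 238) [array([518.,   8.]), array([500.,  26.]), array([485.,  42.]), array([476.,  51.]), array([464.,  64.])]
(375, 225) [array([526.,  24.]), array([507.,  40.]), array([490.,  53.]), array([481.,  61.]), array([468.,  72.])]
(390, 217) [array([539.,  35.]), array([518.,  49.]), array([500.,  61.]), array([489.,  68.]), array([475.,  77.])]
(430, 213) [array([580.,  47.]), array([551.,  59.]), array([528.,  69.]), array([514.,  75.]), array([495.,  83.])]
(480, 210) [array([631.,  59.]), array([594.,  69.]), array([563.,  77.]), array([545.,  82.]), array([520.,  89.])]
```

View pics/w6.png

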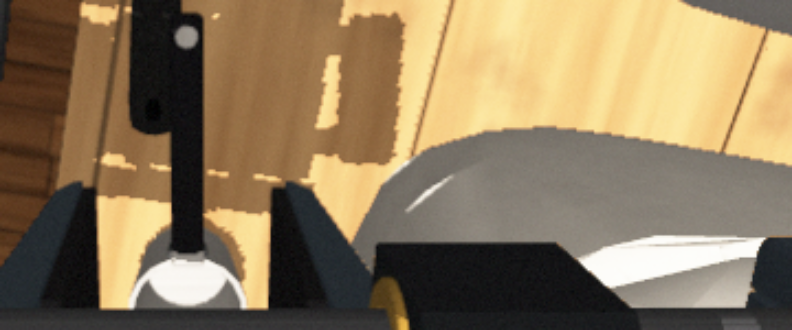

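>>> move_arm --motion '[[40,[-0.12,0.7,-0.3],[0,0,0]],[40,[0,0,-0.9],[0,0,0]],[40,[0,0,-0.9],[0,0,0]],[40,[0,0,-0.9],[0,0,0]],[40,[0,0,-0.9],[0,0,0]],[40,[0,0,-0.9],[0,0,0]],[40,[0,0,-0.9],[0,0,0]],[40,[0,0,-0.7],[0,0,0]],[40,[0,0,0],[0,0,0]],[5,[0,0,0],[0,0,0]],[5,[0,0,0],[0,0,0]],[5,[0,0,0],[0,0,0]],[5,[0,0,0],[0,0,0]],[5,[0,0,0],[0,0,0]],[5,[0,0,0],[0,0,0]]]' --grip_force 55

```text
time_s: 20.83
ee_pos: [422.4, 61.7, 48.8]
ee_rot: [179.9, -0.0, 99.8]
force: [0.2, 1.7, 2.8]
gripper_width: 13.5
gripper_force: 55.0
```

>>> move_arm --motion '[[5,[0,0,0.4],[0,0,0]],[5,[0,0,0.8],[0,0,0]],[5,[0,0,0.8],[0,0,0]],[5,[0,0,0.8],[0,0,0]],[5,[0,0,0.8],[0,0,0]],[5,[0,0,0.8],[0,0,0]],[5,[0,0.5,0],[0,0,0]],[5,[-0.1,0.9,0],[0,0,0.5]],[5,[-0.1,0.9,0],[0,0,0.5]],[5,[-0.1,0.9,0],[0,0,0.5]],[5,[-0.1,0.9,0],[0,0,0.5]],[5,[-0.1,0.9,0],[0,0,0.5]],[5,[-0.1,0.9,0],[0,0,0.5]],[5,[-0.1,0.9,0],[0,0,0.5]],[5,[-0.1,0.9,0],[0,0,0.5]],[5,[-0.1,0.9,0],[0,0,0.5]],[5,[-0.1,0.9,0],[0,0,0.55]],[5,[0,0.9,0],[0,0,0]],[5,[0,0.78,0],[0,0,0]],[5,[0,0,0],[0,0,0]]]'

```text
time_s: 22.5
ee_pos: [396.6, 344.1, 157.8]
ee_rot: [179.9, -0.1, 120.1]
force: [-0.0, -0.7, -1.5]
gripper_width: 13.8
gripper_force: 55.0
```

>>> move_arm --motion '[[5,[0,0,0],[0,0,0]]]'

```text
time_s: 22.58
ee_pos: [396.2, 341.2, 157.5]
ee_rot: [-179.9, 0.0, 120.1]
force: [-0.5, -0.5, -0.7]
gripper_width: 13.6
gripper_force: 55.0
```

```bash
python3 - <<'E'
from m import *
s=state();print(s['ee_pos'],s['ee_rot'],s['torque'],s['force'])
S=grab_frame('scene');T=grab_frame('top')
o=np.zeros((600,800,3),np.uint8)
o[:,:400]=cv2.resize(S[210:310,270:337],(400,600),interpolation=2);o[:600,400:]=cv2.resize(T[165:255,190:250],(400,600),interpolation=2)
cv2.imwrite('pics/c7.png',o)
c=camera_info('scene')
r=np.radians(s['ee_rot'][2]);ce=s['ee_pos'][:2]-117.5*np.array([np.cos(r),np.sin(r)]);print('ctr',ce)
for a in(0,90,180,270):
    d=np.array([np.cos(np.radians(a)),np.sin(np.radians(a))])
    print(a,((proj(c,[*(ce+28*d),160])-[270,210])*[5.97,6]).round(),'med',((proj(c,[*(np.array([456.8,239.4])+40*d),53])-[270,210])*[5.97,6]).round())
E
```

```text
[396.15482417 341.20202107 157.53620134] [-1.79936332e+02  2.06533617e-02  1.20064766e+02] [ 0.09912313  0.13233926 -0.01871771] [-0.54180101 -0.45655117 -0.6629088 ]
ctr [455.01981165 239.51051086]
0 [ 99. 193.] med [ 77. 306.]
90 [144. 242.] med [138. 374.]
180 [204. 205.] med [220. 322.]
270 [159. 157.] med [159. 255.]
```

View pics/c7.png

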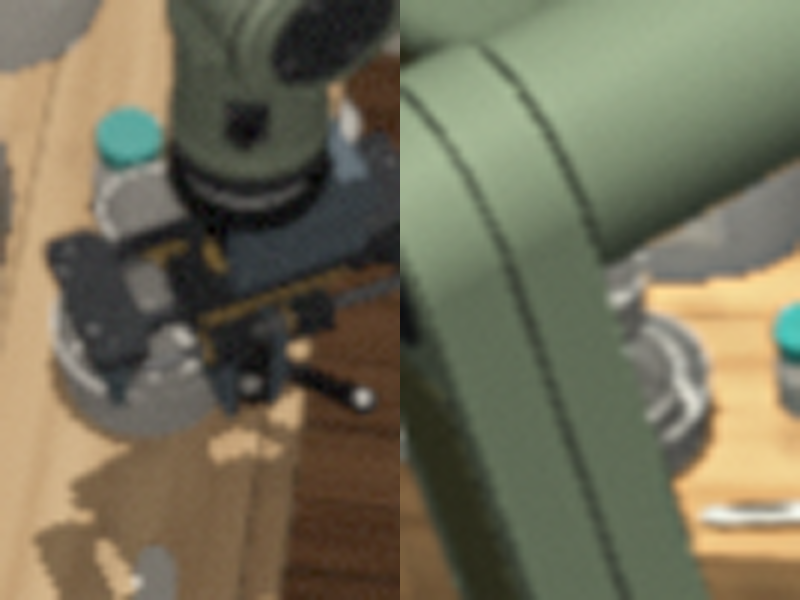

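>>> move_arm --motion '[[5,[0.06,0,0],[0,0,0]],[5,[0,0,-0.5],[0,0,0]],[5,[0,0,-0.8],[0,0,0]],[5,[0,0,-0.8],[0,0,0]],[5,[0,0,-0.6],[0,0,0]],[5,[0,0,-0.4],[0,0,0]],[5,[0,0,-0.3],[0,0,0]],[5,[0,0,-0.2],[0,0,0]],[5,[0,0,-0.2],[0,0,0]],[5,[0,0,-0.1],[0,0,0]],[5,[0,0,-0.05],[0,0,0]],[5,[0,0,0],[0,0,0]],[5,[0,0,0],[0,0,0]]]'

```text
time_s: 23.77
ee_pos: [398.4, 341.2, 59.6]
ee_rot: [179.9, -0.0, 120.0]
force: [0.4, -0.5, -1.1]
gripper_width: 13.7
gripper_force: 55.0
```

>>> move_arm --motion '[[5,[0,0,-0.04],[0,0,0]],[5,[0,0,0],[0,0,0]]]'

```text
time_s: 23.93
ee_pos: [398.2, 341.0, 58.4]
ee_rot: [180.0, -0.0, 120.0]
force: [0.0, 0.1, -1.9]
gripper_width: 13.3
gripper_force: 55.0
```

>>> move_arm --motion '[[5,[0,0,-0.06],[0,0,0]],[5,[0,0,0],[0,0,0]],[5,[0,0,0],[0,0,0]]]'

```text
time_s: 24.18
ee_pos: [398.0, 340.9, 56.7]
ee_rot: [-180.0, 0.0, 120.0]
force: [0.9, 0.3, -1.9]
gripper_width: 13.7
gripper_force: 55.0
```

>>> move_arm --motion '[[5,[0,0,-0.04],[0,0,0]],[5,[0,0,0],[0,0,0]]]'

```text
time_s: 24.35
ee_pos: [398.1, 340.9, 55.6]
ee_rot: [-180.0, 0.0, 120.0]
force: [-0.3, -0.1, -1.4]
gripper_width: 13.5
gripper_force: 55.0
```

>>> move_arm --motion '[[5,[0,0,-0.02],[0,0,0]],[5,[0,0,0],[0,0,0]]]'

```text
time_s: 24.52
ee_pos: [398.1, 341.0, 55.3]
ee_rot: [180.0, -0.0, 120.0]
force: [-0.6, 0.8, -1.1]
gripper_width: 13.7
gripper_force: 55.0
```

>>> move_arm --motion '[[5,[0,0,-0.02],[0,0,0]],[5,[0,0,0],[0,0,0]]]'

```text
time_s: 24.68
ee_pos: [398.1, 341.2, 55.0]
ee_rot: [180.0, -0.0, 120.0]
force: [-0.8, 1.7, 3.1]
gripper_width: 13.6
gripper_force: 55.0
```

Contact came within 0.2 mm of the expected seated height. I'll release, rise and look from above.

>>> move_arm --motion '[[5,[0,0,-0.01],[0,0,0]],[5,[0,0,0.02],[0,0,0]],[40,[0,0,0],[0,0,0]],[40,[0,0,0],[0,0,0]],[40,[0,0,0],[0,0,0]],[40,[0,0,0],[0,0,0]],[40,[0,0,0.6],[0,0,0]],[40,[0,0,0.95],[0,0,0]],[40,[0,0,0.95],[0,0,0]],[40,[0,0,0.95],[0,0,0]],[40,[0,0,0.95],[0,0,0]],[40,[0,0,0.95],[0,0,0]],[40,[0,0,0.95],[0,0,0]]]'

```text
time_s: 25.77
ee_pos: [398.0, 340.7, 213.6]
ee_rot: [180.0, 0.0, 120.0]
force: [0.9, 0.2, 0.1]
gripper_width: 39.9
gripper_force: 0.0
```

>>> move_arm --motion '[[40,[0,-0.95,0],[0,0,1]],[40,[0,-0.95,0],[0,0,1]],[40,[0,-0.95,0],[0,0,1]],[40,[0,-0.95,0],[0,0,1]],[40,[0,-0.95,0],[0,0,1]],[40,[0,-0.95,0],[0,0,1]],[40,[0,-0.95,0],[0,0,1]],[40,[0,-0.95,0],[0,0,1]],[40,[0,-0.95,0],[0,0,1]],[40,[0,-0.95,0],[0,0,1]],[40,[0,0,0],[0,0,1]],[40,[0,0,0],[0,0,0]]]'

```text
time_s: 26.77
ee_pos: [398.0, 102.3, 212.5]
ee_rot: [180.0, 0.0, 163.9]
force: [-0.6, 0.2, -0.1]
gripper_width: 39.9
gripper_force: 0.0
```

```bash
python3 - <<'E'
from m import *
import pickle
c=camera_info('wrist');W=grab_frame('wrist');S=grab_frame('scene');pickle.dump((c,W),open('wF.pkl','wb'))
o=np.zeros((600,800,3),np.uint8)
o[:420,:560]=W;o[:560,562:798]=cv2.resize(S[160:390,245:342],(236,560),interpolation=2)
cv2.imwrite('pics/c8.png',o);print(state()['ee_pos'],state()['force'])
E
```

```text
[398.15425142 103.43308142 212.49278893] [ 0.80274956  0.57047811 -0.00398494]
```

View pics/c8.png

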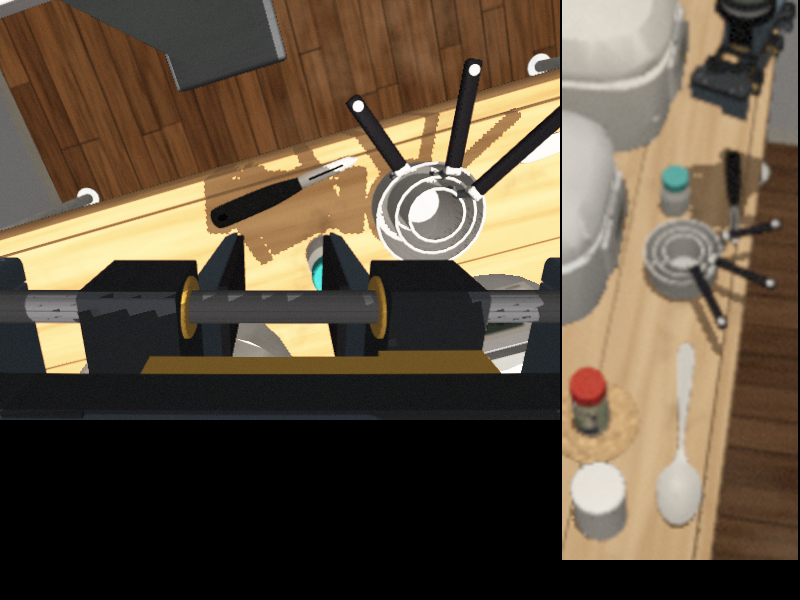

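The picture shows the three pans nested, with rims concentric near (435,210) and the handles fanned about 40° apart. The jar is upright on the mat and the other things haven't moved.

```bash
python3 -c "
from workcell import *
print(job_done())"
```

```text
the job is handed in; nothing more can be done
None
```

The job is handed in at about 27 s of the 72 s allowed, with no verdict returned: the jar stands upright on the cork mat, and the three pans are nested and seated (contact within about 0.5 mm of the expected heights), with handles at about 203°, 160° and 120°.

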